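# Feed a blank through the check flap of a boring jig

### The job

Take the wooden push block, set it in the feed channel behind the blank, and with it push the blank through the hinged check flap until it meets the sprung stop. Press it against the stop with a steady 15 N or so for a second (never more than 25 N between push block and blank), then draw the push block back out so that the flap falls shut behind the blank, and let go of the push block. Leave the other things on the bench alone.

Things in the scene. Friction and masses are not known exactly. Their poses are not given: they have to be found in the camera images.
- jig: Feed jig, fixed: plywood base 500 x 110 x 12 mm with a straight open-topped channel. Origin at bench height under the flap's hinge line, mid-channel. x: feed direction, through the flap; y: across; z: up. Base from x = -300 to +200 mm; channel floor at z = 12 mm. Two aluminium fences, x = -300 to +150 mm, 16 mm thick, 22 mm above the floor, leave 44 mm clear. The blank is to end beyond the flap.
- hinge (a point): Middle of the flap's steel hinge rod (6 mm thick) across the channel, 64 mm above the bench, over the jig's origin; axes as the jig's. Two dark wooden posts carry it: 30 mm along x, at y = 39 to 53 mm either side, tops 80 mm above the bench.
- channel_end (a point): Point on the channel floor at jig x = 150 mm. Near it, with a grey motor unit behind, is the sprung stop: a rubber pad across the channel facing -x. Its face is anywhere from jig x = 138 to 160 mm, set differently each time, not measured. Pushed to +x it resists with 4 N at first and 4 N more per mm; solid after 8 mm. Let go, it pushes the blank back those few mm.
- flap (a joint): Check flap: aluminium plate 40 mm wide, 5 thick, 100 g, hanging from the hinge rod to 3 mm above the channel floor. 0 = hanging shut; grows as its lower edge swings to the jig's +x (at most 1.45 rad); it cannot swing the other way. About 1 N opens it; it rides at about 1.15 rad on the blank or push block (30 mm high) and falls shut by its weight when nothing is under it.
- blank: The blank: a hardwood block 80 long (x) x 40 wide (y) x 30 mm high, about 70 g, with two small dark dowel marks on top. Origin: centre of its underside. It starts in the channel before the flap, its x along the feed direction, its far end 12 to 30 mm short of the flap.
- pusher: The push block, plywood, about 140 g: a sole 165 long (x) x 36 wide (y) x 30 mm high with an upright handle on its rear part, 45 mm long (x), 20 mm thick (y), reaching from z = 30 to 96 mm. Origin: under the middle of the handle, on the underside. The sole spans x = -22.5 to +142.5 mm; its front end at +142.5 mm is what pushes. Starts standing on the bench beside the jig's feed end.
- glue: White glue bottle, 64 mm across, 170 mm high, standing on the bench; origin under its centre. Leave alone.
- wax_tin: Low steel tin, 80 mm across, 35 mm high; origin under its centre. Leave alone.
- sanding_block: Cork sanding block 60 x 100 x 30 mm; origin under its centre. Leave alone.
- offcut: Dark wood offcut lying on the bench, 110 x 45 x 22 mm; origin under its centre. Leave alone.
- tape: Roll of paper tape lying flat, 100 mm across, 25 mm high; origin under its centre. Leave alone.
- mallet: Hammer, 280 mm long, lying flat along its x; origin on its underside. Leave alone.
- glue_brush: Brush, 200 mm long, lying flat along its x; origin on its underside. Leave alone.

How it is judged:
By the outcome, as a careful person would: the job done as asked, in the order asked, and still so for the second after the job is handed in, with the robot touching nothing.
It also fails if it takes over 72 s, if anything falls off the work surface, if the arm or the gripper's body presses on something with over 40 N, if the wrist force passes 120 N, or if a joint passes its speed limit or range.

### The arm

A 6-joint arm with a two-finger parallel gripper is mounted at the origin on the work surface. World frame = base frame: x ahead of the robot, y to its left, z up, the work surface at z = 0. Lengths are in m, angles in rad, forces in N, time in s.
With the tool pointing down it reaches from about 0.35 to 0.975 m from the base axis. Payload 4.9 kg.
Tool frame: the origin (TCP) lies midway between the tips of the shut fingers; the grasp point (between the pads) lies 19 mm behind it; z points along the fingers, y is the direction in which the jaws open and shut (so a half turn about z gives the same grasp; the last joint's range is limited). The gripper opens to 85 mm and grips with 20 to 120 N. Pads are 22 mm wide; open, the fingers measure 114 mm over their backs; the gripper's body (76 mm by 85 mm) begins 54 mm behind the grasp point. The pads swing forward as they close: fully open they stand 13 mm farther back than shut.
Start: joints at [-1.264, 0.053, 1.613, -0, 1.476, -0.119], TCP at [0.258, -0.569, 0.231] pointing down, gripper open.
Joint ranges: [-3.01, 3.01], [-1.01, 2.22], [0.06, 2.58], [-1.02, 4.17], [0.09, 2.62], [-3.14, 3.14]. Speed limits (rad/s): [2.57, 2.57, 3.14, 3.14, 3.14, 3.14].

### API

Orientations are given as a rotation vector (axis times angle).
In Python, from station import ctrl gives the robot as it stands.
- The arm moves only by the shell command python3 -m jog 'ROWS' [FORCE]. ROWS is JSON, one flat list of numbers, 7 for each row, row after row: the opening, from 0 (shut) to 1 (fully open), then the shift along the tool's x, y, z in m, then the turn, a rotation vector about the tool's x, y, z in degrees. A call has 1 to 10 rows; each row shifts and turns the commanded pose from where the row before left it, along the tool's axes as they then stand; what a row does not reach is not made up. A row lasts 1/8 s, in which the tool goes at most 62.5 mm and 10.7 degrees, less where a joint would pass 70% of its speed; a pose out of reach is approached as far as the arm can. A call with a gripper value outside its range is refused whole. The fingers move at their own pace and stop on an object; FORCE is the grip in N (left out, the last holds). Time passes only in rows, so rows that do not move let the fingers close. It gives the time, the measured TCP pose, the force and the opening at its end, in the units of the state.
- ctrl.get_obs(): the state, without advancing time (a new reading comes with each control period).
- ctrl.get_image(name): name is "scene" or "side" or "wrist"; returns a dict with "image" (420x560x3 uint8, blue, green, red), "camera_matrix" (3x3 intrinsics, pixels), "rvec" (rotation vector, rad) and "tvec" (3), from world to camera coordinates, as OpenCV has them; the wrist camera has in their place "mount" (4x4, takes a point from camera to tool coordinates, whose origin is the TCP and whose axes are the flange's). Camera axes: x right, y down, z forward; pixel columns grow to the right and rows downward; lengths in m; the calibration is good to about 2 mm. The wrist camera is an equidistant fisheye: a pixel r from the principal point sees the ray r / f radians off the axis. A picture is of the moment at which its call begins: read the wrist's pose just before it. There is no depth.
- ctrl.finish_job(): hands the job in, once; it reports no verdict.
Trained networks look in a picture, given as the dict that the camera call returned (one of the last four; its "shot" number tells which), for a name from the list of things; names that differ only in an ending like _2 or _b are one class to them, and where a whole thing is asked for, a point or a joint stands for the part that bears it (a point fixed in the world has none). Each returns a list of dicts, best first, with "p" (0 to 1); they miss things now and then, are a little off and sometimes report something else, mostly with a low value. They report only what shows in the picture. A call takes as long as a camera call.
- ctrl.boxes_of(target, picture): "box" ([centre column, centre row, width, height] in pixels, round what is visible of it).
The state is a dict: "t": time; "q": joint angles; "dq": joint speeds; "effort": joint torques, N m; "tool_pos": TCP position; "tool_rot": TCP orientation; "contact_force": force on the tool from outside, world axes, zero at the start; "wrist_torque": the same for the moment, N m; "opening": finger opening in m.
Only numpy, scipy, OpenCV 4.12 (cv2) and the standard library are available. Lean on these libraries where they do the work, as an engineer would, in place of code of your own. Each camera call takes 0.05 s, during which the arm holds its last target. There are 200 camera calls.

## Working session

There is one attempt and no reset: what is moved stays moved. The work goes in short steps, Python scripts to look and compute and a shell command to move; the robot and the scene stay as the last step left them, time stands still between calls to the robot, and variables do not carry over. Pictures are saved under pics/ and viewed, about 8 in all and at most 12, crops included, and the job is handed in when it is done.

```bash
mkdir -p pics; ls; python3 - <<'E'
from station import ctrl
import cv2,numpy as np
o=ctrl.get_obs();print({k:np.round(v,3).tolist() for k,v in o.items()})
for n in ("scene","side"):
    p=ctrl.get_image(n);cv2.imwrite(f"pics/{n}0.png",p["image"])
    print(n,p["camera_matrix"].tolist(),p["rvec"],p["tvec"])
    for t in ("jig","hinge","flap","blank","pusher","glue"):
        print(t,[(np.round(b["box"]).tolist(),round(b["p"],2)) for b in ctrl.boxes_of(t,p)[:2]])
E
```

```text
pics
{'t': 0.0, 'q': [-1.264, 0.053, 1.614, -0.0, 1.476, -0.119], 'dq': [0.002, -0.002, -0.001, -0.001, 0.0, -0.001], 'effort': [0.001, -39.368, -37.017, -0.0, 0.007, -0.0], 'tool_pos': [0.258, -0.569, 0.23], 'tool_rot': [-3.069, -0.663, 0.0], 'contact_force': [0.423, -0.677, 0.116], 'wrist_torque': [0.02, 0.016, 0.042], 'opening': 0.085}
scene [[429.4333983025599, 0.0, 276.9188914816853], [0.0, 429.4333983025599, 206.01491080981535], [0.0, 0.0, 1.0]] [ 1.81168806  1.87012918 -0.63650015] [ 0.13326402 -0.39890958  1.66276359]
jig [([346.0, 227.0, 167.0, 44.0], 0.86)]
hinge [([347.0, 225.0, 173.0, 43.0], 0.9)]
flap [([363.0, 219.0, 6.0, 12.0], 0.53)]
blank [([341.0, 225.0, 32.0, 14.0], 0.92)]
pusher [([207.0, 208.0, 18.0, 59.0], 0.98), ([341.0, 225.0, 31.0, 16.0], 0.46)]
glue [([363.0, 286.0, 32.0, 45.0], 0.78)]
side [[392.68977472859325, 0.0, 278.46799087098856], [0.0, 392.68977472859325, 210.20497461429798], [0.0, 0.0, 1.0]] [ 0.15046286 -2.95462764  1.00566251] [0.58263913 0.18609439 0.89674336]
jig [([265.0, 312.0, 65.0, 211.0], 0.82)]
hinge [([266.0, 313.0, 69.0, 214.0], 0.88), ([197.0, 252.0, 37.0, 28.0], 0.21)]
flap [([269.0, 319.0, 18.0, 14.0], 0.49)]
blank [([270.0, 289.0, 20.0, 41.0], 0.91)]
pusher [([307.0, 155.0, 64.0, 36.0], 0.57)]
glue [([170.0, 285.0, 39.0, 54.0], 0.74)]
```

```bash
python3 - <<'E'
import cv2
a=cv2.imread("pics/scene0.png");b=cv2.imread("pics/side0.png")
cv2.imwrite("pics/a.png",cv2.resize(a[140:320,150:450],(800,480),interpolation=3))
cv2.imwrite("pics/b.png",cv2.resize(b[120:420,150:400],(500,600),interpolation=3))
E
```

```text
(no output)
```

View pics/a.png

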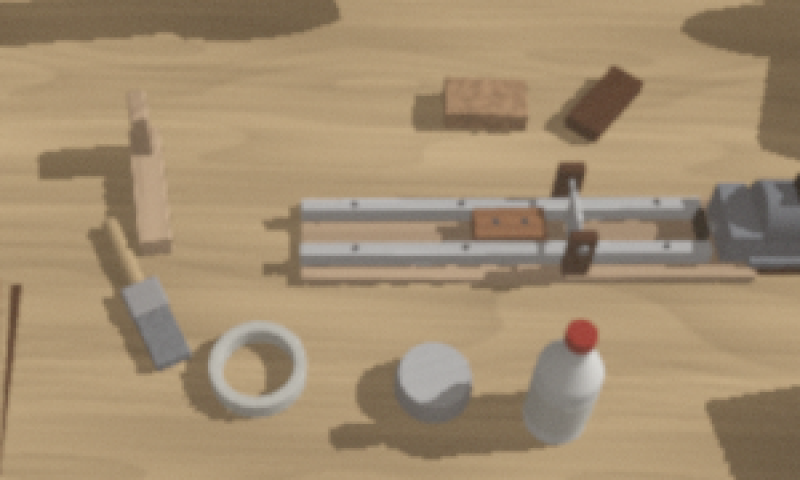

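View pics/b.png

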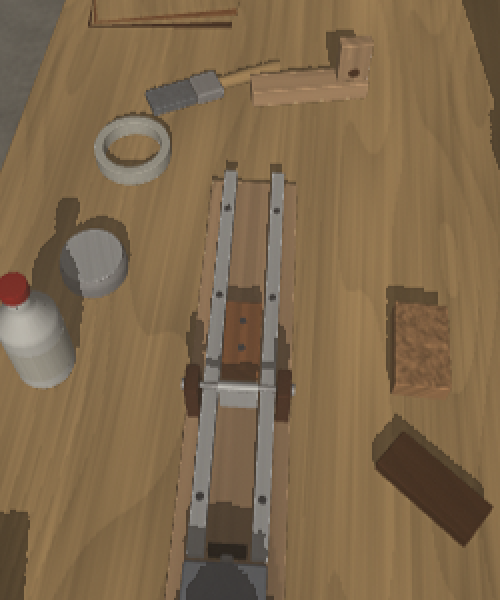

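The scene view shows the jig running left to right, with the fence from crop (301,205) to (705,205). The flap is at (575,210), the blank at (508,222) and the push block at (150,170), its handle at the top. The side view agrees. Next I back-project these points.

```bash
cat > h.py <<'E'
import numpy as np,cv2
from station import ctrl
def bp(p,uv,z):
    R=cv2.Rodrigues(np.array(p["rvec"]))[0];t=np.array(p["tvec"]).ravel()
    c=-R.T@t;d=R.T@np.linalg.inv(p["camera_matrix"])@np.array([uv[0],uv[1],1.])
    return (c+d*(z-c[2])/d[2])
E
python3 - <<'E'
from h import *
a=ctrl.get_image("scene");b=ctrl.get_image("side")
S=lambda u,v:(u/2.6667+150,v/2.6667+140)
T=lambda u,v:(u/2+150,v/2+120)
for n,u,v,z in [("upfence L",301,205,.034),("upfence R",700,205,.034),("lofence L",301,248,.034),("lofence R",708,249,.034),("hinge top post",572,166,.08),("lopost",582,237,.08),("blank L",473,220,.042),("blank R",544,221,.042),("dowel1",496,222,.042),("dowel2",525,221,.042),
 ("sole front L",138,243,.03),("sole fr R",170,240,.03),("handle top",137,97,.096),("sole rear/handlefoot",142,153,.03)]:
    print("S",n,bp(a,S(u,v),z).round(4))
for n,u,v,z in [("f1 feed",232,174,.034),("f2 feed",278,175,.034),("f1 end",197,530,.034),("f2 end",263,530,.034),("rod L",188,384,.064),("rod R",291,390,.064),("dowel1",243,321,.042),("dowel2",241,348,.042),
 ("sole fr top near",254,93,.03),("sole fr top far",251,78,.03),("sole rear near top",367,86,.03),("handle top c",357,40,.096)]:
    print("T",n,bp(b,T(u,v),z).round(4))
E
```

```text
S upfence L [ 0.5792 -0.1583  0.034 ]
S upfence R [0.5639 0.2892 0.034 ]
S lofence L [ 0.6373 -0.1554  0.034 ]
S lofence R [0.6236 0.2881 0.034 ]
S hinge top post [0.5497 0.1395 0.08  ]
S lopost [0.6448 0.1409 0.08  ]
S blank L [0.5991 0.0324 0.042 ]
S blank R [0.5978 0.1105 0.042 ]
S dowel1 [0.601  0.0576 0.042 ]
S dowel2 [0.5986 0.0896 0.042 ]
S sole front L [ 0.634  -0.3343  0.03  ]
S sole fr R [ 0.6289 -0.2998  0.03  ]
S handle top [ 0.4794 -0.348   0.096 ]
S sole rear/handlefoot [ 0.5075 -0.3471  0.03  ]
T f1 feed [ 0.6323 -0.1514  0.034 ]
T f2 feed [ 0.5744 -0.1561  0.034 ]
T f1 end [0.6159 0.2714 0.034 ]
T f2 end [0.5545 0.2653 0.034 ]
T rod L [0.6422 0.1428 0.064 ]
T rod R [0.5387 0.1384 0.064 ]
T dowel1 [0.5959 0.0559 0.042 ]
T dowel2 [0.5946 0.0878 0.042 ]
T sole fr top near [ 0.6189 -0.2987  0.03  ]
T sole fr top far [ 0.626  -0.3271  0.03  ]
T sole rear near top [ 0.4636 -0.3295  0.03  ]
T handle top c [ 0.4856 -0.3485  0.096 ]
```

```bash
cat >> h.py <<'E'
def plan(xy,z,yaw):
    "shift (tool axes after turning) and turn about tool z in deg"
    o=ctrl.get_obs();R=cv2.Rodrigues(np.array(o["tool_rot"]))[0]
    y0=np.degrees(np.arctan2(R[1,0],R[0,0]));tz=-(yaw-y0)
    R2=R@cv2.Rodrigues(np.array([0,0,np.radians(tz)]))[0]
    d=np.array([*xy,z])-o["tool_pos"]
    print("yaw now",y0.round(2),"turn z",tz.round(2),"shift after turn",(R2.T@d).round(4),"tilt",R[2].round(4))
E
python3 -m jog '[1,0,0,0,0,0,6.5, 1,0,0,0,0,0,6.4, 1,0.0445,-0.0287,0,0,0,0, 1,0.0445,-0.0287,0,0,0,0, 1,0.0445,-0.0287,0,0,0,0, 1,0.0445,-0.0287,0,0,0,0, 1,0.0445,-0.0287,0,0,0,0, 1,0.0445,-0.0287,0,0,0,0, 1,0,0,0,0,0,0,1,0,0,0,0,0,0]' 60
python3 - <<'E'
from h import *
plan((.485,-.347),.036,11.5)
p=ctrl.get_image("wrist");cv2.imwrite("pics/w1.png",p["image"]);print(p["mount"],p["camera_matrix"])
print(ctrl.boxes_of("pusher",p)[:2])
E
```

```text
t: 2.05
tool_pos: [0.4853, -0.3474, 0.2313]
tool_rot: [3.125, 0.315, -0.001]
contact_force: [-0.6, -0.3, -0.5]
opening: 0.0849
yaw now 11.52 turn z 0.02 shift after turn [-1.000e-04 -5.000e-04  1.953e-01] tilt [-5.e-04  3.e-04 -1.e+00]
[[ 8.71778754e-04 -9.60997063e-01 -2.76557200e-01  6.99920380e-02]
 [ 9.99999606e-01  7.91773847e-04  4.00951661e-04  3.35976974e-04]
 [-1.66342610e-04 -2.76557441e-01  9.60997375e-01 -1.43428368e-01]
 [ 0.00000000e+00  0.00000000e+00  0.00000000e+00  1.00000000e+00]] [[325.1922621    0.         276.77269867]
 [  0.         325.1922621  212.25756596]
 [  0.           0.           1.        ]]
[{'box': [277.4, 136.8, 36.2, 169.9], 'p': 0.74}]
```

View pics/w1.png

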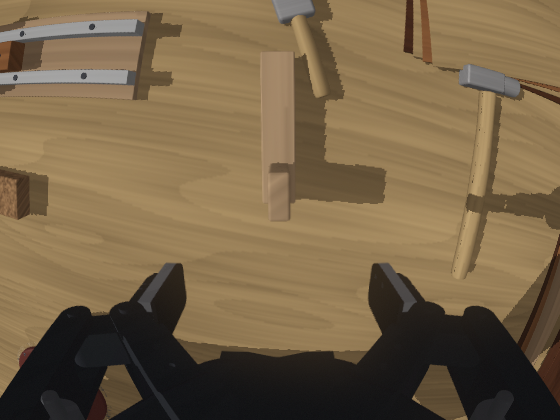

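The push block lies straight along the image column, with its handle at about column 278 and rows 165–220, midway between the jaws. I'll check its x offset before descending.

```bash
cat >> h.py <<'E'
def bpw(p,o,uv,z):
    K=np.array(p["camera_matrix"]);d=np.array([uv[0]-K[0,2],uv[1]-K[1,2]]);r=np.hypot(*d);th=r/K[0,0]
    v=np.array([*(np.sin(th)*d/max(r,1e-9)),np.cos(th)])
    R=cv2.Rodrigues(np.array(o["tool_rot"]))[0];M=np.array(p["mount"])
    c=R@M[:3,3]+o["tool_pos"];v=R@M[:3,:3]@v
    return c+v*(z-c[2])/v[2]
E
python3 - <<'E'
from h import *
o=ctrl.get_obs();p=ctrl.get_image("wrist")
for n,u,v,z in [("sole front L",261,53,.03),("sole front R",294,53,.03),("handle top rear",279,220,.096),("handle top front",279,173,.096),("handle foot front",279,163,.03),("fence end near",137,77,.034),("fence end far",144,27,.034)]:
    print(n,bpw(p,o,(u,v),z).round(4))
E
```

```text
sole front L [ 0.622 -0.304  0.03 ]
sole front R [ 0.6289 -0.3377  0.03  ]
handle top rear [ 0.468 -0.354  0.096]
handle top front [ 0.5098 -0.3455  0.096 ]
handle foot front [ 0.5101 -0.3459  0.03  ]
fence end near [ 0.5776 -0.174   0.034 ]
fence end far [ 0.6354 -0.1696  0.034 ]
```

```bash
python3 -m jog '[1,0.003,0.002,0.04,0,0,0, 1,0,0,0.05,0,0,0, 1,0,0,0.05,0,0,0, 1,0,0,0.035,0,0,0, 1,0,0,0.02,0,0,0, 1,0,0,0,0,0,0, 0,0,0,0,0,0,0, 0,0,0,0,0,0,0, 0,0,0,0,0,0,0, 0,0,0,0,0,0,0]' 80
python3 -m jog '[0,0,0,0,0,0,0, 0,0,0,0,0,0,0, 0,0,0,0,0,0,0, 0,0,0,0,0,0,0]'
```

```text
t: 3.45
tool_pos: [0.4894, -0.3489, 0.0374]
tool_rot: [3.125, 0.315, 0.002]
contact_force: [-0.1, 0.7, -0.0]
opening: 0.0193
t: 3.95
tool_pos: [0.4893, -0.3489, 0.0373]
tool_rot: [3.125, 0.315, 0.001]
contact_force: [-1.1, 1.0, 6.4]
opening: 0.0189
```

```bash
python3 -m jog '[0,0,0,-0.03,0,0,0, 0,0,0,-0.04,0,0,0, 0,0,0,-0.05,0,0,0, 0,0,0,0,0,0,-10.1, 0,0,0,0,0,0,-10.1, 0,0,0,0,0,0,-10.1, 0,0,0,0,0,0,-10.1, 0,0,0,0,0,0,-10.1, 0,0,0,0,0,0,-10.1, 0,0,0,0,0,0,-10.1]'
python3 - <<'E'
from h import *
plan((.605,-.144),.157,92.2)
E
```

```text
t: 5.2
tool_pos: [0.4882, -0.3481, 0.1549]
tool_rot: [-2.36, -2.071, 0.001]
contact_force: [0.2, 0.6, -2.2]
opening: 0.0191
yaw now 82.53 turn z -9.67 shift after turn [ 0.1995  0.1245 -0.002 ] tilt [ 0.001  -0.0018 -1.    ]
```

```bash
python3 -m jog '[0,0,0,0,0,0,-9.7, 0,0.04,0.025,0,0,0,0, 0,0.04,0.025,0,0,0,0, 0,0.04,0.025,0,0,0,0, 0,0.04,0.025,0,0,0,0, 0,0.04,0.0245,0,0,0,0, 0,0,0,0,0,0,0, 0,0,0,0,0,0,0]'
python3 - <<'E'
from h import *
plan((.605,-.144),.157,92.2)
p=ctrl.get_image("wrist");cv2.imwrite("pics/w2.png",p["image"]);cv2.imwrite("pics/w2b.png",cv2.resize(p["image"][0:260,140:420],(646,600),interpolation=3))
E
```

```text
t: 6.2
tool_pos: [0.606, -0.1445, 0.1552]
tool_rot: [-2.183, -2.257, 0.002]
contact_force: [-0.4, 0.4, -1.8]
opening: 0.019
yaw now 91.92 turn z -0.28 shift after turn [ 0.0006 -0.0009 -0.0018] tilt [ 1.0e-04 -1.8e-03 -1.0e+00]
```

View pics/w2b.png

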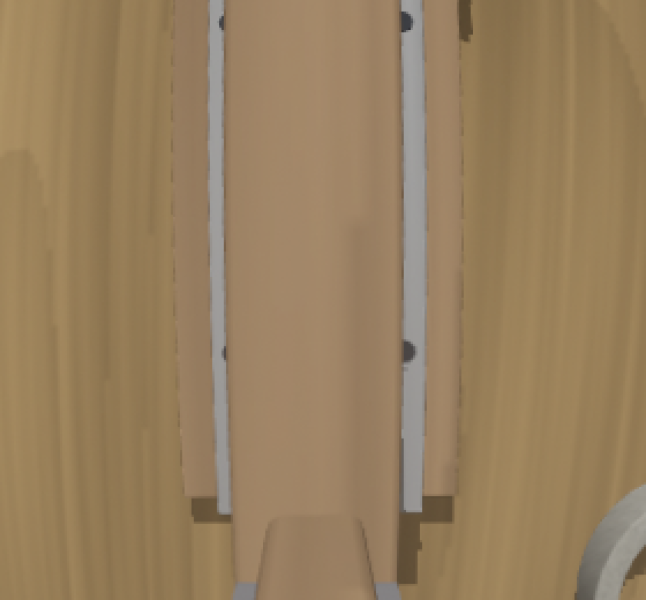

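The held sole fills crop columns 230–402. The fences' outer edges show at 210–218 and 422–425, and the base edges at 172–183 and 457–465. I'll compute the midlines of both.

```bash
python3 - <<'E'
from h import *
o=ctrl.get_obs();p=ctrl.get_image("wrist");k=646/280
zs=o["tool_pos"][2]-.0374+.03
def mid(n,l,r,v,z):
    a=bpw(p,o,(l/k+140,v/k),z);b=bpw(p,o,(r/k+140,v/k),z);print(n,((a+b)/2)[:2].round(4),"width",np.hypot(*(a-b)[:2]).round(4))
for z,L,n in [(.034,[(209,426.5,5),(210.5,427,100),(211,427,200),(213,426,300),(217,424,420),(218.5,422.5,505)],"fence"),
 (.012,[(172,466,5),(173,466,100),(174,465,250),(178,462,380),(183,458,490)],"base"),
 (zs,[(226,401,5),(227,403,150),(229,403,300),(231,401,450),(232,399,550)],"sole")]:
    for l,r,v in L: mid(n,l,r,v,z)
E
```

```text
fence [0.6007 0.0274] width 0.0772
fence [ 0.6023 -0.0097] width 0.0757
fence [ 0.6036 -0.0464] width 0.0753
fence [ 0.605  -0.0821] width 0.0749
fence [ 0.6068 -0.1253] width 0.0747
fence [ 0.6079 -0.1574] width 0.0759
base [0.6009 0.0371] width 0.1137
base [ 0.6024 -0.0034] width 0.1116
base [ 0.6044 -0.0629] width 0.1108
base [ 0.6063 -0.1134] width 0.1105
base [ 0.6081 -0.1579] width 0.1107
sole [ 0.6012 -0.0172] width 0.0353
sole [ 0.6026 -0.0488] width 0.0349
sole [ 0.6038 -0.0793] width 0.0348
sole [ 0.6048 -0.1102] width 0.0352
sole [ 0.6054 -0.1323] width 0.036
```

```bash
python3 -m jog '[0,0,0.0012,0.03,0,0,-0.2, 0,0,0,0.03,0,0,0, 0,0,0,0.015,0,0,0, 0,0,0,0.01,0,0,0, 0,0,0,0.005,0,0,0, 0,0,0,0.005,0,0,0, 0,0,0,0.004,0,0,0, 0,0,0,0,0,0,0, 0,0,0,0,0,0,0]'
python3 - <<'E'
from h import *
plan((.607,-.144),.05,92.2)
p=ctrl.get_image("side");cv2.imwrite("pics/s2.png",cv2.resize(p["image"][120:420,150:400],(500,600),interpolation=3))
E
```

```text
t: 7.42
tool_pos: [0.6081, -0.1445, 0.0577]
tool_rot: [2.18, 2.261, 0.0]
contact_force: [-0.1, -0.3, -1.7]
opening: 0.0191
yaw now 92.1 turn z -0.1 shift after turn [ 0.0006 -0.0011  0.0077] tilt [-2.e-04  6.e-04 -1.e+00]
```

View pics/s2.png

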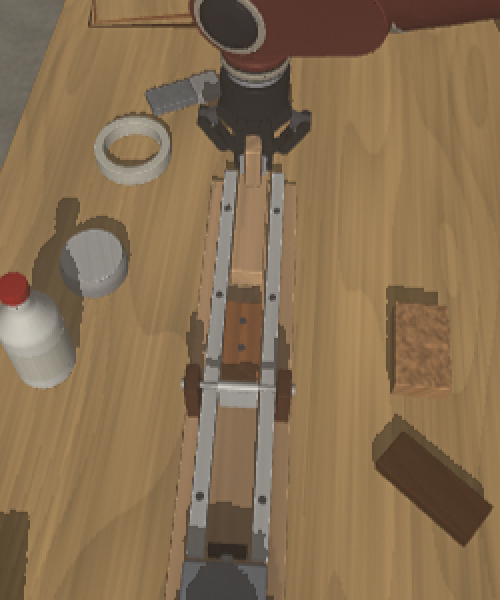

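The push block sits between the fences behind the blank, its front end at about (248,275). I'll lower it to the floor gently.

```bash
python3 -m jog '[0,0,0,0.004,0,0,0, 0,0,0,0.002,0,0,0, 0,0,0,0.001,0,0,0,0,0,0,0,0,0,0,0,0,0,0,0,0,0]'
python3 -m jog '[0,0,0,0.001,0,0,0, 0,0,0,0,0,0,0,0,0,0,0,0,0,0]'
```

```text
t: 8.1
tool_pos: [0.6079, -0.1445, 0.0504]
tool_rot: [2.18, 2.262, 0.0]
contact_force: [0.3, 0.8, -2.0]
opening: 0.019
t: 8.48
tool_pos: [0.6079, -0.1446, 0.0494]
tool_rot: [2.18, 2.261, 0.0]
contact_force: [1.3, -0.3, -0.7]
opening: 0.0188
```

```bash
python3 -m jog '[0,0.006,-0.0005,0,0,0,-0.1, 0,0.006,0,0,0,0,0, 0,0.006,0,0,0,0,0, 0,0.006,0,0,0,0,0, 0,0.004,0,0,0,0,0, 0,0.003,0,0,0,0,0, 0,0.003,0,0,0,0,0, 0,0.003,0,0,0,0,0, 0,0.003,0,0,0,0,0, 0,0.003,0,0,0,0,0]'
python3 -m jog '[0,0.004,0,0,0,0,0, 0,0.004,0,0,0,0,0, 0,0.006,0,0,0,0,0, 0,0.006,0,0,0,0,0, 0,0.006,0,0,0,0,0, 0,0.006,0,0,0,0,0, 0,0.006,0,0,0,0,0, 0,0.006,0,0,0,0,0, 0,0.006,0,0,0,0,0, 0,0.006,0,0,0,0,0]'
```

```text
t: 9.72
tool_pos: [0.6057, -0.1015, 0.0494]
tool_rot: [2.178, 2.263, -0.0]
contact_force: [0.3, -1.6, 1.1]
opening: 0.0192
t: 10.98
tool_pos: [0.6036, -0.0453, 0.0494]
tool_rot: [2.178, 2.264, 0.0]
contact_force: [-0.1, -2.3, 0.7]
opening: 0.019
```

```bash
python3 -m jog '[0,0.007,0,0,0,0,0, 0,0.007,0,0,0,0,0, 0,0.007,0,0,0,0,0, 0,0.007,0,0,0,0,0, 0,0.007,0,0,0,0,0, 0,0.007,0,0,0,0,0, 0,0.007,0,0,0,0,0, 0,0.007,0,0,0,0,0, 0,0.005,0,0,0,0,0, 0,0.005,0,0,0,0,0]'
python3 - <<'E'
from h import *
p=ctrl.get_image("side");cv2.imwrite("pics/s3.png",cv2.resize(p["image"][270:420,200:350],(600,600),interpolation=3))
E
```

```text
t: 12.22
tool_pos: [0.601, 0.0206, 0.0493]
tool_rot: [2.178, 2.264, -0.0]
contact_force: [0.6, -3.2, 1.2]
opening: 0.0193
```

View pics/s3.png

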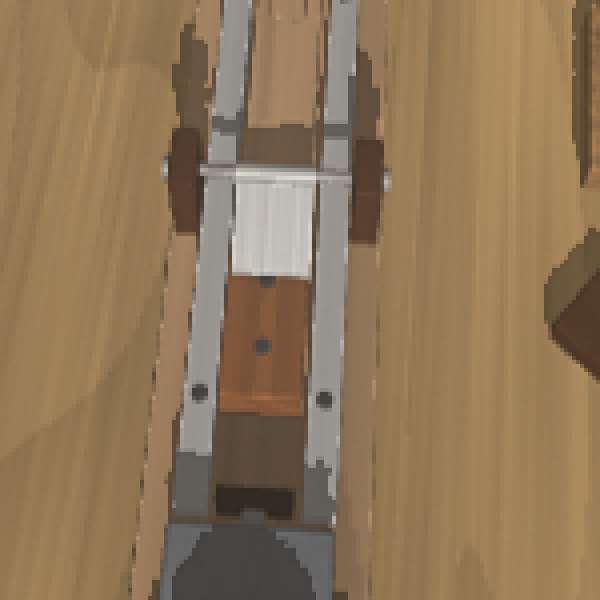

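The flap is riding open on the blank. The blank's front edge is at crop row 412 and the pad edge at row 488, so I'll work out the gap between them.

```bash
python3 - <<'E'
from h import *
p=ctrl.get_image("side");f=lambda u,v,z:bp(p,(u/4+200,v/4+270),z).round(4)
print(f(262,412,.012),f(260,388,.042),[f(255,488,z) for z in (.034,.042,.05)])
E
python3 -m jog '[0,0.006,0,0,0,0,0, 0,0.006,0,0,0,0,0, 0,0.004,0,0,0,0,0, 0,0.003,0,0,0,0,0, 0,0.002,0,0,0,0,0, 0,0.002,0,0,0,0,0, 0,0.002,0,0,0,0,0, 0,0.002,0,0,0,0,0, 0,0.001,0,0,0,0,0, 0,0,0,0,0,0,0]'
```

```text
[0.5877 0.2411 0.012 ] [0.5887 0.2383 0.042 ] [array([0.5861, 0.2807, 0.034 ]), array([0.5858, 0.2825, 0.042 ]), array([0.5854, 0.2842, 0.05  ])]
t: 13.58
tool_pos: [0.6, 0.0485, 0.0493]
tool_rot: [-2.178, -2.264, -0.0]
contact_force: [-0.6, -2.3, 3.2]
opening: 0.0189
```

```bash
python3 -m jog '[0,0.001,0,0,0,0,0, 0,0.001,0,0,0,0,0, 0,0.001,0,0,0,0,0, 0,0.001,0,0,0,0,0, 0,0.001,0,0,0,0,0, 0,0.001,0,0,0,0,0, 0,0.001,0,0,0,0,0, 0,0.001,0,0,0,0,0]'
python3 -m jog '[0,0.0008,0,0,0,0,0, 0,0.0008,0,0,0,0,0, 0,0.0008,0,0,0,0,0, 0,0.0008,0,0,0,0,0]'
```

```text
t: 14.58
tool_pos: [0.5996, 0.0563, 0.0493]
tool_rot: [2.178, 2.264, -0.0]
contact_force: [0.5, -3.2, 2.4]
opening: 0.0193
t: 15.08
tool_pos: [0.5995, 0.0594, 0.0493]
tool_rot: [2.178, 2.263, -0.0]
contact_force: [0.5, -5.4, 2.8]
opening: 0.019
```

```bash
python3 -m jog '[0,0.0007,0,0,0,0,0, 0,0.0007,0,0,0,0,0, 0,0.0006,0,0,0,0,0]'
```

```text
t: 15.45
tool_pos: [0.5996, 0.0599, 0.0495]
tool_rot: [2.177, 2.262, -0.003]
contact_force: [-0.2, -10.8, 3.9]
opening: 0.0193
```

```bash
python3 -m jog '[0,0.0005,0,0,0,0,0, 0,0.0005,0,0,0,0,0]'; python3 -m jog '[0,0,0,0,0,0,0]'
```

```text
t: 15.7
tool_pos: [0.5996, 0.0603, 0.0496]
tool_rot: [2.176, 2.262, -0.004]
contact_force: [0.2, -12.6, 4.8]
opening: 0.0192
t: 15.82
tool_pos: [0.5996, 0.0604, 0.0496]
tool_rot: [2.176, 2.262, -0.004]
contact_force: [-0.2, -11.5, 3.2]
opening: 0.0192
```

```bash
python3 -m jog '[0,0.0006,0,0,0,0,0, 0,0.0006,0,0,0,0,0, 0,0.0006,0,0,0,0,0, 0,0,0,0,0,0,0]'; python3 -m jog '[0,0,0,0,0,0,0]'
```

```text
t: 16.32
tool_pos: [0.5998, 0.0612, 0.0499]
tool_rot: [2.175, 2.261, -0.006]
contact_force: [0.1, -14.5, 4.3]
opening: 0.0193
t: 16.45
tool_pos: [0.5997, 0.0612, 0.0498]
tool_rot: [2.175, 2.261, -0.006]
contact_force: [-0.1, -15.2, 4.4]
opening: 0.0189
```

```bash
python3 -m jog '[0,0.0006,0,0,0,0,0, 0,0,0,0,0,0,0, 0,0,0,0,0,0,0, 0,0,0,0,0,0,0, 0,0,0,0,0,0,0]'; python3 -m jog '[0,0,0,0,0,0,0, 0,0,0,0,0,0,0, 0,0,0,0,0,0,0, 0,0,0,0,0,0,0]';python3 -m jog '[0,0,0,0,0,0,0, 0,0,0,0,0,0,0, 0,0,0,0,0,0,0, 0,0,0,0,0,0,0]'
```

```text
t: 17.08
tool_pos: [0.5998, 0.0614, 0.0499]
tool_rot: [2.175, 2.26, -0.007]
contact_force: [-0.7, -15.5, 4.8]
opening: 0.0189
t: 17.58
tool_pos: [0.5998, 0.0614, 0.0499]
tool_rot: [2.175, 2.26, -0.007]
contact_force: [-0.4, -15.2, 5.5]
opening: 0.0192
t: 18.08
tool_pos: [0.5998, 0.0614, 0.0499]
tool_rot: [2.175, 2.26, -0.007]
contact_force: [0.1, -15.1, 5.2]
opening: 0.0188
```

```bash
python3 -m jog '[0,-0.001,0,0,0,0,0, 0,-0.002,0,0,0,0,0, 0,-0.003,0,0,0,0,0, 0,-0.004,0,0,0,0,0, 0,-0.006,0,0,0,0,0, 0,-0.008,0,0,0,0,0, 0,-0.01,0,0,0,0,0, 0,-0.01,0,0,0,0,0, 0,-0.01,0,0,0,0,0, 0,-0.01,0,0,0,0,0]'
python3 -m jog '[0,-0.01,0,0,0,0,0, 0,-0.01,0,0,0,0,0, 0,-0.01,0,0,0,0,0, 0,-0.01,0,0,0,0,0, 0,-0.01,0,0,0,0,0, 0,-0.01,0,0,0,0,0, 0,-0.01,0,0,0,0,0, 0,-0.01,0,0,0,0,0, 0,-0.006,0,0,0,0,0, 0,0,0,0,0,0,0]'
python3 - <<'E'
from h import *
p=ctrl.get_image("side");cv2.imwrite("pics/s4.png",cv2.resize(p["image"][195:420,170:360],(507,600),interpolation=3))
E
```

```text
t: 19.32
tool_pos: [0.6018, 0.0001, 0.0493]
tool_rot: [-2.179, -2.263, 0.0]
contact_force: [-1.8, 3.7, 4.6]
opening: 0.0194
t: 20.58
tool_pos: [0.6051, -0.0863, 0.0494]
tool_rot: [2.178, 2.262, -0.002]
contact_force: [-0.5, -0.8, 4.1]
opening: 0.0193
```

View pics/s4.png

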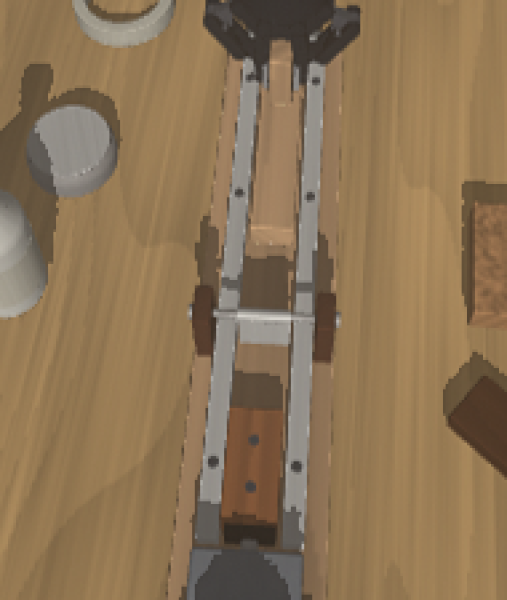

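The flap hangs shut at (265,325). The blank is beyond it against the stop, and the push block is clear of the flap in the channel. I'll let go and retreat.

```bash
python3 -m jog '[1,0,0,0,0,0,0, 1,0,0,0,0,0,0, 1,0,0,0,0,0,0, 1,0,0,0,0,0,0, 1,0,0,0,0,0,0, 1,0,0,0,0,0,0, 1,0,0,-0.01,0,0,0, 1,0,0,-0.03,0,0,0, 1,0,0,-0.04,0,0,0, 1,0,0,-0.05,0,0,0]'
python3 -m jog '[1,0,0,-0.04,0,0,0, 1,0,0,-0.04,0,0,0, 1,0,0,0,0,0,0, 1,0,0,0,0,0,0]'
python3 - <<'E'
from h import *
p=ctrl.get_image("side");cv2.imwrite("pics/s5.png",cv2.resize(p["image"][120:420,150:400],(500,600),interpolation=3))
E
```

```text
t: 21.88
tool_pos: [0.6044, -0.0848, 0.1803]
tool_rot: [-2.178, -2.263, 0.001]
contact_force: [-0.4, -0.6, 0.6]
opening: 0.0856
t: 22.38
tool_pos: [0.6048, -0.0849, 0.2592]
tool_rot: [-2.178, -2.264, 0.0]
contact_force: [0.0, -0.5, -0.3]
opening: 0.0852
```

View pics/s5.png

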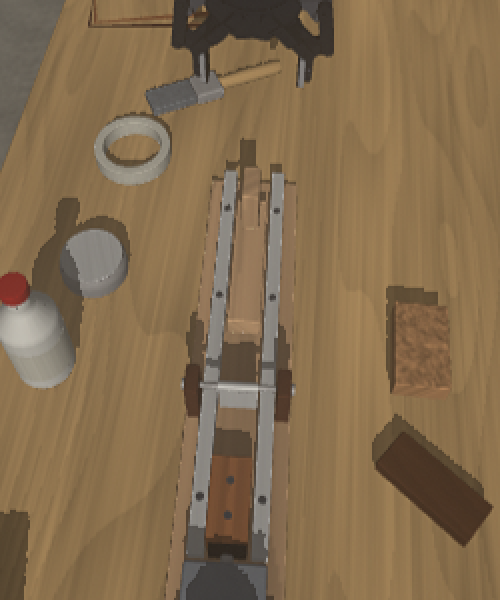

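The gripper is clear, the push block stands free in the channel, the flap is shut, the blank is at the stop, and nothing else has moved.

```bash
python3 -c "
from station import ctrl
print(ctrl.finish_job())"
```

```text
the job is handed in; nothing more can be done
None
```

The job is done and handed in at about 22.4 s of the 72 s allowed. I set the push block in the channel behind the blank and pushed the blank through the flap to the sprung stop.

- **Press:** I held it against the stop for about 1.6 s, with the wrist reading 15.1–15.5 N at each check. That reading includes about 1–3 N of sliding friction, so the force on the blank itself was probably 12–15 N. The highest reading I saw was 15.5 N, well under 25 N. Readings come only at the end of each move call, so short peaks in between would not show.
- **Withdrawal:** I drew the push block back about 147 mm and let go. Its front end is about 85 mm short of the flap, and it stands free in the channel.
- **Last picture:** The flap hangs shut behind the blank, the blank is beyond it at the stop, the gripper is clear, and the other things look unmoved.

No check failed. The two fixed cameras disagreed by about 4 mm on where the jig lies, so I aligned the push block with the wrist camera instead.

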